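# Fit a bayonet filter cartridge at the sushi counter and turn the water on

### The arm

A 6-joint arm with a two-finger parallel gripper is mounted at the origin on the work surface. World frame = base frame: x ahead of the robot, y to its left, z up, the work surface at z = 0. Lengths are in m, angles in degrees, forces in N, time in s.
With the tool pointing down it reaches from about 0.375 to 0.9 m from the base axis. Payload 3.1 kg.
Tool frame: the origin (TCP) lies at the very end of the fingers, on their centre line; the grasp point (between the pads) lies 19 mm behind it; z points along the fingers, y is the direction in which the jaws open and shut (so a half turn about z gives the same grasp; the last joint's range is limited). The gripper opens to 87 mm and grips with 3 to 60 N. Pads are 19 mm wide; open, the fingers measure 117 mm over their backs; the gripper's body (75 mm by 190 mm) begins 51 mm behind the grasp point.
Start: joints at [54.689, 30.224, 82.088, -0, 67.689, -10.227], TCP at [0.265, 0.566, 0.223] pointing down, gripper open.
Joint ranges: [-176.69, 176.69], [-43.24, 126.21], [12.49, 139.97], [-82, 262], [0, 151.66], [-163.58, 163.58]. Speed limits (degrees/s): [159.86, 159.86, 180, 180, 180, 180].

### API

Orientations are given as a 3x3 rotation matrix whose columns are the frame's x, y, z axes.
In Python, from rig import readout, capture, camera_model, bot, spot_in, regions_of gives the robot as it stands.
- The arm moves only by the tool send_rows, never from a script. Its argument "moves" is a list that holds one entry, the list of rows, each a list of 7 numbers: the turn, a rotation vector about the tool's x, y, z in degrees, then the shift along the tool's x, y, z in cm, then the opening, from -1 (shut) to 1 (fully open). A call has exactly 5 rows; each row shifts and turns the commanded pose from where the row before left it, along the tool's axes as they then stand; what a row does not reach is not made up. A row lasts 1/10 s, in which the tool goes at most 50 mm and 8.59 degrees, less where a joint would pass 70% of its speed; a pose out of reach is approached as far as the arm can. A call with a gripper value outside its range is refused whole. The fingers move at their own pace and stop on an object; the grip force is fixed at half the most. Time passes only in rows, so rows that do not move let the fingers close, or fill a call up. It gives the time, the measured TCP pose, the force and the opening at its end, in the units of the state.
- readout.read_state(): the state, without advancing time (a new reading comes with each control period).
- capture(name): name is "scene" or "top" or "wrist"; returns the picture (480x640x3 uint8, blue, green, red); there is no depth.
- camera_model(name): a dict with "camera_matrix" (3x3 intrinsics, pixels), "pose" (4x4, takes a point from camera to world coordinates). Camera axes: x right, y up, looking along -z (the intrinsics and any distortion apply to the point x, -y, -z); pixel columns grow to the right and rows downward; lengths in m; the calibration is good to about 2 mm. The wrist camera is an equidistant fisheye: a pixel r from the principal point sees the ray r / f radians off the axis. A picture is of the moment at which its call begins: read the wrist's pose just before it. camera_model takes no time and is no camera call; for the wrist camera it gives the pose at the moment of the call.
- bot.hand_in(): hands the job in, once; it reports no verdict.
Trained networks look in the newest picture that a camera, given by its name, has taken for a name from the list of things; names that differ only in an ending like _2 or _b are one class to them, and where a whole thing is asked for, a point or a joint stands for the part that bears it (a point fixed in the world has none). Each returns a list of dicts, best first, with "p" (0 to 1); they miss things now and then, are a little off and sometimes report something else, mostly with a low value. They report only what shows in the picture. A call takes as long as a camera call. They do not tell look-alikes from the thing itself.
- spot_in(camera, thing): "location" ([x, y, z] in m, in world coordinates, good to about 4 mm: the middle of the surface that is visible of it).
- regions_of(camera, thing): "mask" (480x640 bool, what is visible of it).
The state is a dict: "time_s": time; "joint_positions": joint angles; "qvel": joint speeds; "tau": joint torques, N m; "position": TCP position; "tcp_rot": TCP orientation; "force": force on the tool from outside, world axes, zero at the start; "moment": the same for the moment, N m; "opening": opening from 0.0 (shut) to 1.0 (fully open).
Only numpy, scipy, OpenCV 4.12 (cv2) and the standard library are available. Lean on these libraries where they do the work, as an engineer would, in place of code of your own. Each camera call takes 0.05 s, during which the arm holds its last target. There are 200 camera calls.

### The job

Fit the new filter cartridge (the one standing upright on the counter) into the empty head of the water filter: find the entry slots by feel, push it in against its spring, turn it a quarter turn clockwise until it stops and let the spring lock it, without ever forcing it. Once it is locked and let go, open the inlet valve fully; the water must not be turned on before. Leave everything else on the counter where it is.

Things in the scene. Friction and masses are not known exactly. Their poses are not given: they have to be found in the camera images.
- cartridge: New water-filter cartridge standing upright on the counter, 131.5 mm tall, 0.2 to 0.4 kg. Origin: centre of its underside (the flat foot of the neck), z up along its axis. Grey neck 34 mm across (3 mm bevel at the foot) up to z = 31.5 mm, then a white barrel 58 mm across up to z = 101.5 mm, then a flat grip rib on top.
- cartridge_rib (a point): Middle of the cartridge's grip rib, 116.5 mm above its origin. The rib is 46 mm long (along the cartridge's x, parallel to the cross pin), 12 mm thick (along its y) and 30 mm high (z = 101.5 to 131.5 mm).
- cartridge_pin (a point): Middle of the round cross pin through the neck, 9 mm above the cartridge's origin: 6 mm thick, along the cartridge's x axis, its two ends sticking out to 23 mm from the axis. The ends are alike, so half a turn makes no difference.
- head: The EMPTY filter head: white round housing 72 mm across and 80 mm tall, fixed on the steel tray. Origin: centre of its underside, z up; its rim is at z = 80 mm. Contact forces between cartridge and head adding up to over 60 N (pushed, jammed sideways or wrung round) break its ring; turning takes about 0.1 N m, and 0.25 N m at the stop is ample.
- head_mouth (a point): Centre of the head's mouth, level with the rim. In it a black bayonet ring, flat top level with the rim, bore 37 mm, two opposite entry slots 9 mm wide for the pin ends. They lie along the head's x, but for the ring, which may sit turned up to 0.80 rad either way, not measured: rest the pin lightly on the ring (cartridge origin then 74 mm above the head's) and turn until it drops in.
- head_seat (a point): Top of the spring seat in the head at rest, 66 mm above the head's origin. Once in the slots the pin drops 8 mm until the neck's foot meets it; let go, the cartridge stands there by itself. From there the spring pushes back with 5 N, rising 0.7 N per mm to 16 N at its solid stop 16 mm further down (cartridge origin 50 mm above the head's).
- head_locked (a point): Where the cartridge's origin is when locked, 57 mm above the head's. To lock: push its origin down to between 50 and 54 mm (pin below the ledge), turn clockwise seen from above 90 to 102 deg (the pin has play in the slots) to the stop, let off: the spring lifts the pin 3 mm into a notch. Not turned far enough, the spring holds it at 54 mm or throws it back to 66 mm.
- fitted_head: The other filter head, alike, but with a cartridge already locked in it (its top 188.5 mm above the head's underside, its rib along y). The two heads stand 130 mm apart on the tray; either may be the left one. Origin: centre of its underside.
- inlet_valve (a joint): Angle of the inlet valve's lever, rad: 0 = shut (lever across the pipe, along the tray's -x), 1.571 = fully open (lever along the pipe, along the tray's +y, away from the heads). It opens clockwise seen from above and stays where it is left; moving it takes 0.12 N m. It starts within 0.1 of shut.
- valve_pivot (a point): Point on the vertical axis of the inlet valve's lever, at mid height of the lever's grip; its frame is the tray's (heads and pipe lie along y). The valve sits in the pipe beyond the heads, 121 mm from the nearer head.
- valve_tip (a point): Point on the lever's centre line at mid height of its black grip, 80 mm from the pivot. The grip is 13 mm wide, 14 mm high (7 mm above and below this point) and reaches from 32 to 87 mm from the pivot; nothing is under it down to the tray, save the pipe (26 mm below this point) once it is open.
- spent_cartridge: The old cartridge, same shape, yellowed, lying on its side in a small grey tub behind; leave it. Origin under the middle of its length.
- soy_bottle: Brown soy sauce bottle, 58 mm across, 150 mm tall; leave it.
- tea_cup_a: White tea cup, 76 mm across, 75 mm tall; leave it.
- tea_cup_b: Blue tea cup, 76 mm across, 75 mm tall; leave it.
- chopstick_bucket: Grey bucket of chopsticks, 110 mm across, 190 mm tall; leave it.
- tongs: Steel serving tongs lying flat, 180 mm long, 14 mm high; leave them.
Mind the look-alikes: they are no part of the job. What is shaped like the cartridge but yellow is not meant. Leave any purple look-alike of the head alone.

How it is judged:
By the outcome, as a careful person would: the job done as asked, in the order asked, and still so for the second after the job is handed in, with the robot touching nothing.
It also fails if it takes over 72 s, if anything falls off the work surface, if the arm or the gripper's body presses on something with over 40 N, if the wrist force passes 120 N, or if a joint passes its speed limit or range.

## Working session

There is one attempt and no reset: what is moved stays moved. The work goes in short steps, Python scripts to look and compute and a tool call to move; the robot and the scene stay as the last step left them, time stands still between calls to the robot, and variables do not carry over. Pictures are saved under pics/ and viewed, about 8 in all and at most 12, crops included, and the job is handed in when it is done.

Besides the shell and the picture viewer there is one more tool, called after ">>>" as name(argument=value, ...), one argument or row to a line, values as JSON. send_rows: Moves the arm, as the interface text tells. Its arguments: {"type":"object","properties":{"moves":{"type":"array","items":{"type":"array","items":{"type":"array","items":{"type":"number"}}}}},"required":["moves"]}

```bash
ls; mkdir -p pics
python3 - <<'E'
from rig import *
import cv2,json
s=readout.read_state(); print(s)
a=capture("scene"); b=capture("top")
cv2.imwrite("pics/a.png",a); cv2.imwrite("pics/b.png",b)
for c in("scene","top"):
  m=camera_model(c); print(c,m["camera_matrix"],m["pose"])
  for t in("cartridge","cartridge_rib","head","head_mouth","fitted_head","valve_pivot","valve_tip","spent_cartridge"):
    print(c,t,[(x["location"],round(x["p"],2)) for x in spot_in(c,t)][:4])
E
```

```text
pics
{'time_s': 0.0, 'joint_positions': array([ 5.46884564e+01,  3.02769061e+01,  8.21555542e+01, -1.81228785e-03,
        6.76893555e+01, -1.02259584e+01]), 'qvel': array([ 0.00514785, -0.0282738 , -0.02303431, -0.05692401,  0.03156477,
       -0.00580349]), 'tau': array([ 6.26167894e-04, -4.40042889e+01, -1.76592278e+01,  6.34091184e-02,
        5.80260472e-02, -1.54708255e-04]), 'position': array([0.26452426, 0.56546019, 0.22159834]), 'tcp_rot': array([[-9.05680387e-01,  4.23959414e-01, -1.20504617e-03],
       [ 4.23960983e-01,  9.05678760e-01, -1.75184612e-03],
       [ 3.48673064e-04, -2.09750523e-03, -9.99997739e-01]]), 'force': array([0.44233812, 0.0843679 , 0.58315243]), 'moment': array([ 0.02036775, -0.02084596, -0.01378601]), 'opening': 1.000039216275548}
scene [[544.02022403   0.         321.42402225]
 [  0.         544.02022403 242.06283403]
 [  0.           0.           1.        ]] [[ 0.52232109 -0.4677246   0.71303182  1.60915685]
 [ 0.85265766  0.2742262  -0.44471891 -0.62554059]
 [ 0.01247397  0.84025811  0.54204308  0.91229839]
 [ 0.          0.          0.        
[... 1154 characters left out ...]
idge [([0.496, -0.3546, 0.1017], 0.64), ([0.378, -0.1934, 0.0314], 0.64), ([0.4653, -0.4471, 0.1028], 0.58)]
top cartridge_rib [([0.498, -0.3548, 0.1011], 0.75), ([0.4638, -0.4476, 0.1043], 0.67), ([0.6277, 0.4193, 0.0946], 0.22)]
top head [([0.3341, 0.0695, 0.0788], 0.76), ([0.5717, -0.087, 0.0718], 0.61), ([0.5327, 0.0373, 0.1258], 0.29)]
top head_mouth [([0.5666, -0.0868, 0.0669], 0.89), ([0.3359, 0.0657, 0.0797], 0.8)]
top fitted_head [([0.5284, 0.0369, 0.1284], 0.74)]
top valve_pivot [([0.5315, 0.0606, 0.0025], 0.97)]
top valve_tip [([0.4825, 0.1448, 0.077], 0.54)]
top spent_cartridge [([0.7121, -0.3516, 0.0562], 0.72), ([0.7075, -0.1476, 0.097], 0.46), ([0.5302, 0.0605, 0.0034], 0.33)]
```

View pics/a.png

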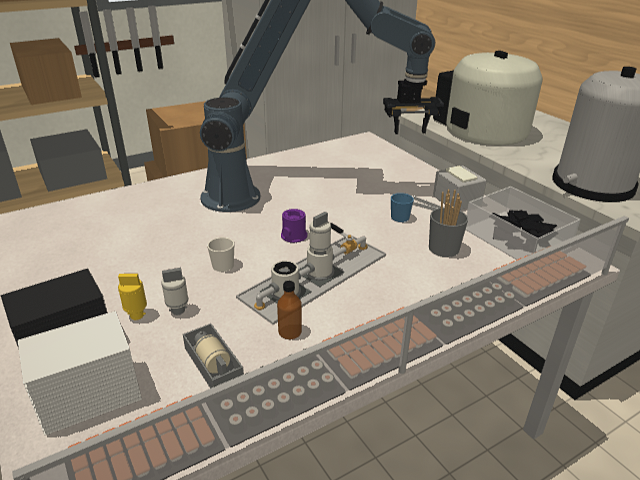

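View pics/b.png

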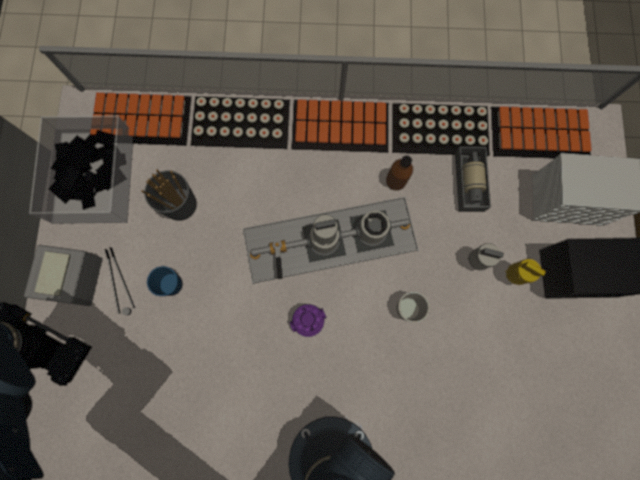

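The white cartridge is at top px (487,257), and the empty head is the right one at (374,225). The fitted head is at (322,235), and the valve lever at (278,262) points towards the robot. The yellow and purple things are decoys. I'm moving over the head for a wrist look.

>>> send_rows(
  moves=[
    [[0,0,0,-3.2,-2.6,-1.2,1],[0,0,0,-3.2,-2.6,-1.2,1],[0,0,0,-3.2,-2.6,-1.2,1],[0,0,0,-3.2,-2.6,-1.2,1],[0,0,0,-3.2,-2.6,-1.2,1]],
  ],
)

```text
time_s: 1.4
position: [0.3552, 0.3791, 0.2832]
tcp_rot: [[-0.906, 0.424, 0.0], [0.424, 0.906, 0.0], [-0.0, 0.0, -1.0]]
force: [0.7, 0.5, 0.5]
opening: 0.997
```

>>> send_rows(
  moves=[
    [[0,0,0,-3.2,-2.6,-1.0,1],[0,0,0,-3.2,-2.6,-1.0,1],[0,0,0,-3.2,-2.6,-1.0,1],[0,0,0,-3.2,-2.6,-1.0,1],[0,0,0,-3.2,-2.6,-1.0,1]],
  ],
)

```text
time_s: 1.9
position: [0.445, 0.1933, 0.3332]
tcp_rot: [[-0.906, 0.424, 0.001], [0.424, 0.906, 0.0], [-0.001, 0.0, -1.0]]
force: [1.3, 0.6, -0.7]
opening: 1.002
```

>>> send_rows(
  moves=[
    [[0,0,0,-3.2,-2.6,0,1],[0,0,0,-3.2,-2.6,0,1],[0,0,0,-3.2,-2.6,0,1],[0,0,0,-3.2,-2.6,0,1],[0,0,0,0,0,0,1]],
  ],
)

```text
time_s: 2.4
position: [0.5189, 0.042, 0.3326]
tcp_rot: [[-0.903, 0.429, 0.002], [0.429, 0.903, -0.002], [-0.003, -0.001, -1.0]]
force: [0.9, 0.3, -0.1]
opening: 1.002
```

```bash
cat > h.py <<'E'
from rig import *
import cv2,numpy as np
def st():
    s=readout.read_state(); R=s["tcp_rot"]
    print("t %.2f pos %s yaw %.1f tilt %s J %s F %s M %s op %.3f"%(s["time_s"],s["position"].round(4),np.degrees(np.arctan2(R[1,0],R[0,0])),R[:2,2].round(4),s["joint_positions"].round(1),s["force"].round(1),s["moment"].round(2),s["opening"]))
    return s
def to(p):  # shift in tool axes, cm
    s=st(); d=s["tcp_rot"].T@(np.array(p)-s["position"])*100; print("shift cm",d.round(2)); return d
def ray(m,u,v,z,fish=True):
    K=m["camera_matrix"];x=(u-K[0,2])/K[0,0];y=(v-K[1,2])/K[1,1]
    if fish:
        r=np.hypot(x,y)+1e-12; d=np.array([np.sin(r)*x/r,-np.sin(r)*y/r,-np.cos(r)])
    else: d=np.array([x,-y,-1.])
    P=m["pose"]; w=P[:3,:3]@d; o=P[:3,3]; return o+w*(z-o[2])/w[2]
E
python3 - <<'E'
from h import *
st(); m=camera_model("wrist"); print(m)
b=capture("wrist"); cv2.imwrite("pics/c.png",b)
for t in("cartridge_rib","head_mouth","head","fitted_head","valve_pivot","valve_tip"):
    print(t,[(x["location"],round(x["p"],2)) for x in spot_in("wrist",t)][:4])
E
```

```text
t 2.40 pos [0.5189 0.042  0.3326] yaw 154.6 tilt [ 0.0023 -0.0022] J [ -7.6  15.2  88.5  -0.1  76.2 -72.2] F [ 0.9  0.3 -0.1] M [ 0.04 -0.01  0.  ] op 1.002
{'camera_matrix': array([[371.64829954,   0.        , 322.47892332],
       [  0.        , 371.64829954, 244.45221927],
       [  0.        ,   0.        ,   1.        ]]), 'pose': array([[ 0.42965953, -0.87261112, -0.23225529,  0.45639227],
       [ 0.90298999,  0.41482547,  0.11193258,  0.0715108 ],
       [-0.0013282 , -0.2578171 ,  0.96619283,  0.49478837],
       [ 0.        ,  0.        ,  0.        ,  1.        ]])}
cartridge_rib []
head_mouth [([0.5618, -0.0692, 0.0681], 0.8), ([0.3408, 0.0707, 0.0707], 0.67), ([0.5321, 0.0398, 0.1642], 0.25)]
head [([0.341, 0.0679, 0.0765], 0.88), ([0.5631, -0.071, 0.0681], 0.67)]
fitted_head [([0.5363, 0.0384, 0.1623], 0.94), ([0.5644, -0.0727, 0.0708], 0.16)]
valve_pivot [([0.5179, 0.102, 0.0038], 0.58)]
valve_tip [([0.4802, 0.1485, 0.0763], 0.79)]
```

View pics/c.png

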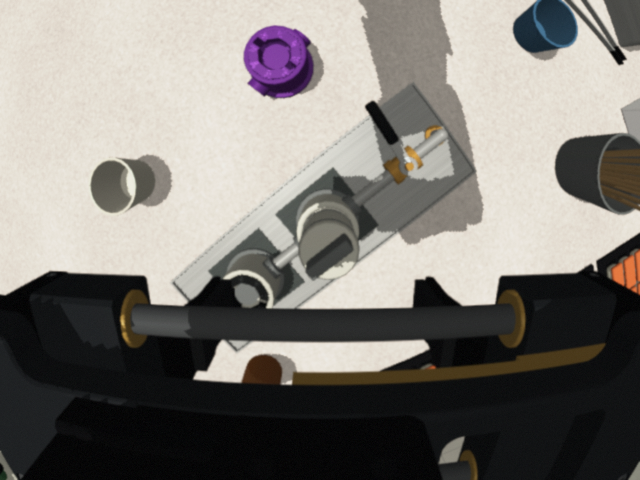

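>>> send_rows(
  moves=[
    [[0,0,0,-4,-2.2,2,1],[0,0,0,-4,-2.2,2,1],[0,0,0,-4,-2.2,2,1],[0,0,0,-4,-2.2,2,1],[0,0,0,0,0,0,1]],
  ],
)

```text
time_s: 3.25
position: [0.6255, -0.1047, 0.2485]
tcp_rot: [[-0.904, 0.427, -0.003], [0.427, 0.904, -0.001], [0.002, -0.002, -1.0]]
force: [-0.6, 0.3, -0.5]
opening: 0.997
```

Run:
```python
from h import *
st(); m=camera_model("wrist")
b=capture("wrist")
for t in("head_mouth","head","fitted_head","valve_pivot","valve_tip"):
    print(t,[(x["location"],round(x["p"],2)) for x in spot_in("wrist",t)][:4])
np.save("d.npy",m["pose"])
# perspective-rectified top-down views at z=0.085 (rim + tray?) : 0.5mm/px around head, then valve
K=m["camera_matrix"];P=m["pose"]
def plane(cx,cy,z,w,h,s):
    X,Y=np.meshgrid(cx+(h/2-np.arange(h))*s,cy+(w/2-np.arange(w))*s,indexing="ij")
    W=np.stack([X,Y,np.full_like(X,z)],-1); c=(W-P[:3,3])@P[:3,:3]
    x,y,zz=c[...,0],-c[...,1],-c[...,2]; r=np.hypot(x,y); th=np.arctan2(r,zz)
    u=K[0,0]*th*x/r+K[0,2]; v=K[1,1]*th*y/r+K[1,2]
    return cv2.remap(b,u.astype(np.float32),v.astype(np.float32),cv2.INTER_CUBIC)
A=plane(.565,-.08,.085,400,500,.0003); 
img=np.hstack([A,cv2.resize(b[0:330,100:560],None,fx=.85,fy=.85).__class__(0) if 0 else cv2.resize(b,(400,300)) if 0 else np.vstack([cv2.resize(b,(400,300)),np.zeros((200,400,3),np.uint8)])])
cv2.imwrite("pics/d.png",cv2.convertScaleAbs(img,alpha=1.3,beta=15)); cv2.imwrite("pics/d_raw.png",b)
```

```text
t 3.25 pos [ 0.6255 -0.1047  0.2485] yaw 154.8 tilt [-0.003  -0.0007] J [-19.5  29.5  78.9  -0.1  71.7 -84.3] F [-0.6  0.3 -0.5] M [ 0.03 -0.   -0.02] op 0.997
head_mouth [([0.5754, -0.0859, 0.0818], 0.92)]
head [([0.5755, -0.0871, 0.0825], 0.91)]
fitted_head [([0.5466, 0.0186, 0.1597], 0.81)]
valve_pivot [([0.5545, -0.0261, 0.0021], 0.96), ([0.5067, -0.3471, 0.0969], 0.35)]
valve_tip [([0.5124, 0.1465, 0.0704], 0.86), ([0.5473, 0.0199, 0.1619], 0.23)]
```

View pics/d.png

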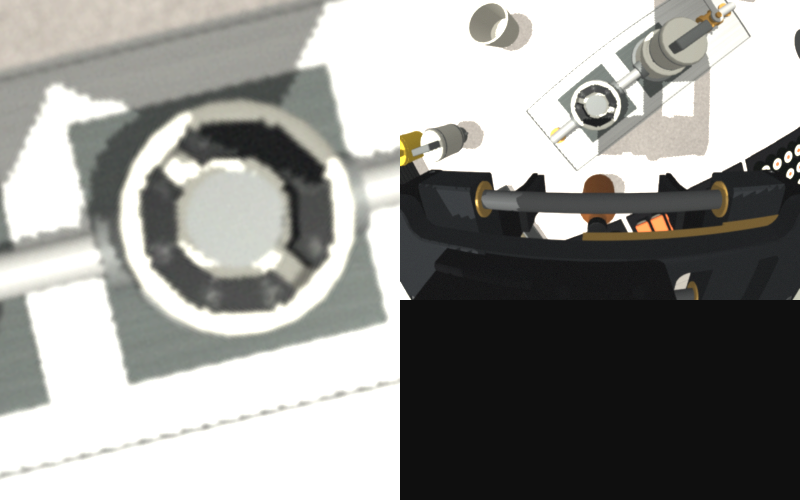

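>>> send_rows(
  moves=[
    [[0,0,0,-0.1,-4.2,0,1],[0,0,0,-0.1,-4.2,0,1],[0,0,0,-0.1,-4.2,0,1],[0,0,0,-0.1,-4.2,0,1],[0,0,0,-0.1,-4.2,0,1]],
  ],
)

```text
time_s: 4.05
position: [0.539, -0.2934, 0.2541]
tcp_rot: [[-0.907, 0.422, 0.002], [0.422, 0.907, -0.001], [-0.002, -0.0, -1.0]]
force: [0.6, -0.6, -1.3]
opening: 1.003
```

>>> send_rows(
  moves=[
    [[0,0,0,-0.1,-4.2,0,1],[0,0,0,-0.1,-4.2,0,1],[0,0,0,-0.1,-4.2,0,1],[0,0,8.5,0,0,0,1],[0,0,8.5,0,0,0,1]],
  ],
)

```text
time_s: 4.55
position: [0.4883, -0.4093, 0.2538]
tcp_rot: [[-0.737, 0.676, 0.001], [0.676, 0.737, -0.001], [-0.002, -0.0, -1.0]]
force: [0.3, 0.4, 0.4]
opening: 1.002
```

>>> send_rows(
  moves=[
    [[0,0,8.5,0,0,0,1],[0,0,8.5,0,0,0,1],[0,0,8.5,0,0,0,1],[0,0,8.5,0,0,0,1],[0,0,8.5,0,0,0,1]],
  ],
)

```text
time_s: 5.05
position: [0.4893, -0.4075, 0.254]
tcp_rot: [[-0.09, 0.996, 0.001], [0.996, 0.09, -0.001], [-0.001, 0.001, -1.0]]
force: [-0.1, -0.4, 0.3]
opening: 1.001
```

>>> send_rows(
  moves=[
    [[0,0,8.5,0,0,0,1],[0,0,7,0,0,0,1],[0,0,0,0,0,0,1],[0,0,0,0,0,0,1],[0,0,0,0,0,0,1]],
  ],
)

```text
time_s: 5.55
position: [0.489, -0.4083, 0.2531]
tcp_rot: [[0.173, 0.985, 0.0], [0.985, -0.173, -0.001], [-0.0, 0.0, -1.0]]
force: [-0.3, -0.5, -0.4]
opening: 1.002
```

```bash
cat >> h.py <<'E'
def plane(b,m,cx,cy,z,w,h,s):
    K=m["camera_matrix"];P=m["pose"]
    X,Y=np.meshgrid(cx+(h/2-np.arange(h))*s,cy+(w/2-np.arange(w))*s,indexing="ij")
    W=np.stack([X,Y,np.full_like(X,z)],-1); c=(W-P[:3,3])@P[:3,:3]
    x,y,zz=c[...,0],-c[...,1],-c[...,2]; r=np.hypot(x,y); th=np.arctan2(r,zz)
    u=K[0,0]*th*x/r+K[0,2]; v=K[1,1]*th*y/r+K[1,2]
    return cv2.remap(b,u.astype(np.float32),v.astype(np.float32),cv2.INTER_CUBIC)
E
python3 - <<'E'
from h import *
st(); m=camera_model("wrist"); print(m["pose"][:3,3])
b=capture("wrist")
for t in("cartridge_rib","cartridge"):
    print(t,[(x["location"],round(x["p"],2)) for x in spot_in("wrist",t)][:4])
A=plane(b,m,.50,-.357,.1315,400,400,.0003)
cv2.imwrite("pics/e.png",np.hstack([A,cv2.resize(b,(533,400))[:,60:460]]))
E
```

```text
t 5.55 pos [ 0.489  -0.4083  0.2531] yaw 80.1 tilt [ 0.0004 -0.0006] J [-49.9  29.4  78.3  -0.   72.2 -40. ] F [-0.3 -0.5 -0.4] M [-0.06  0.05 -0.02] op 1.002
[ 0.50123063 -0.34053463  0.4154945 ]
cartridge_rib [([0.5, -0.3627, 0.0954], 0.86), ([0.4717, -0.4507, 0.1004], 0.66)]
cartridge [([0.5046, -0.366, 0.0985], 0.88), ([0.4683, -0.4466, 0.1018], 0.76)]
```

View pics/e.png

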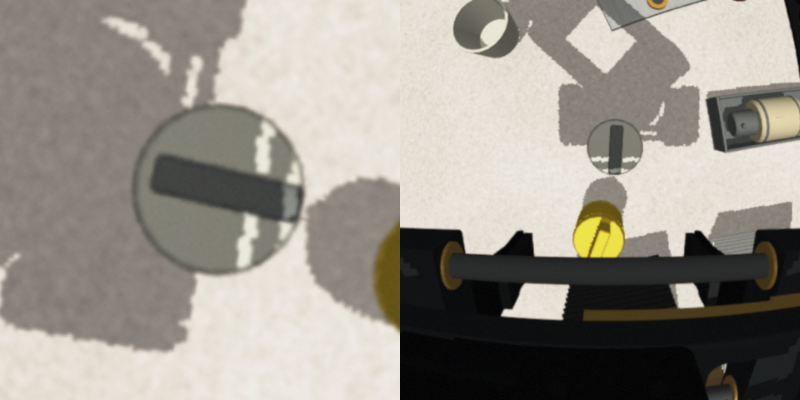

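>>> send_rows(
  moves=[
    [[0,0,2,2.2,0.33,0,1],[0,0,0,2.33,0.33,0,1],[0,0,0,0,0,4,1],[0,0,0,0,0,4,1],[0,0,0,0,0,3,1]],
  ],
)

```text
time_s: 6.2
position: [0.5035, -0.3647, 0.1406]
tcp_rot: [[0.208, 0.978, -0.001], [0.978, -0.208, 0.001], [0.001, -0.001, -1.0]]
force: [0.5, -0.7, 0.4]
opening: 1.0
```

>>> send_rows(
  moves=[
    [[0,0,0,0,0,2,1],[0,0,0,0,0,1,1],[0,0,0,0,0,0,1],[0,0,0,0,0,0,1],[0,0,0,0,0,0,1]],
  ],
)

```text
time_s: 6.7
position: [0.5048, -0.3665, 0.1141]
tcp_rot: [[0.209, 0.978, 0.002], [0.978, -0.209, -0.002], [-0.002, 0.003, -1.0]]
force: [-0.1, 1.1, 0.5]
opening: 0.998
```

Run:
```python
from h import *
to([.5033,-.3648,.1075])
```

```text
t 6.70 pos [ 0.5048 -0.3665  0.1141] yaw 77.9 tilt [ 0.0022 -0.0022] J [-46.2  37.7  87.7   0.   54.4 -34.1] F [-0.1  1.1  0.5] M [-0.09  0.03 -0.02] op 0.998
shift cm [ 0.14 -0.18  0.66]
```

>>> send_rows(
  moves=[
    [[0,0,0,0.05,-0.05,0.65,1],[0,0,0,0,0,0,-0.6],[0,0,0,0,0,0,-1],[0,0,0,0,0,0,-1],[0,0,0,0,0,0,-1]],
  ],
)

```text
time_s: 7.2
position: [0.5036, -0.3651, 0.1062]
tcp_rot: [[0.209, 0.978, 0.0], [0.978, -0.209, -0.0], [-0.0, 0.0, -1.0]]
force: [0.0, -0.1, -0.1]
opening: 0.722
```

>>> send_rows(
  moves=[
    [[0,0,0,0,0,0,-1],[0,0,0,0,0,0,-1],[0,0,0,0,0,0,-1],[0,0,0,0,0,0,-1],[0,0,0,0,0,0,-1]],
  ],
)

```text
time_s: 7.7
position: [0.5036, -0.365, 0.106]
tcp_rot: [[0.209, 0.978, -0.0], [0.978, -0.209, 0.0], [0.0, -0.0, -1.0]]
force: [-0.6, -0.9, 0.5]
opening: 0.267
```

Run:
```python
from h import *
st();st()
```

```text
t 7.70 pos [ 0.5036 -0.365   0.106 ] yaw 77.9 tilt [-0.0001  0.    ] J [-46.2  38.3  88.1  -0.   53.6 -34.1] F [-0.6 -0.9  0.5] M [-0.1   0.08 -0.04] op 0.267
t 7.70 pos [ 0.5036 -0.365   0.106 ] yaw 77.9 tilt [-0.0001  0.    ] J [-46.2  38.3  88.1  -0.   53.6 -34.1] F [-0.6 -0.9  0.5] M [-0.1   0.08 -0.04] op 0.267
```

>>> send_rows(
  moves=[
    [[0,0,0,0,0,0,-1],[0,0,0,0,0,0,-1],[0,0,0,0,0,0,-1],[0,0,0,0,0,0,-1],[0,0,0,0,0,-0.5,-1]],
  ],
)

```text
time_s: 8.2
position: [0.5029, -0.3643, 0.1102]
tcp_rot: [[0.209, 0.978, -0.002], [0.978, -0.209, 0.002], [0.002, -0.002, -1.0]]
force: [-0.8, 0.7, -2.9]
opening: 0.137
```

>>> send_rows(
  moves=[
    [[0,0,0,0,0,-2.5,-1],[0,0,0,0,0,-3.5,-1],[0,0,0,0,0,-4,-1],[0,0,0,0,0,-4,-1],[0,0,0,0,0,-2.5,-1]],
  ],
)

```text
time_s: 8.7
position: [0.5042, -0.3655, 0.2795]
tcp_rot: [[0.209, 0.978, 0.003], [0.978, -0.209, -0.003], [-0.002, 0.003, -1.0]]
force: [0.0, -0.7, -2.5]
opening: 0.135
```

>>> send_rows(
  moves=[
    [[0,0,0,2,0.1,0,-1],[0,0,0,4,0.17,0,-1],[0,0,0,4,0.17,0,-1],[0,0,0,4,0.17,0,-1],[0,0,0,4,0.17,0,-1]],
  ],
)

```text
time_s: 9.2
position: [0.5477, -0.1871, 0.274]
tcp_rot: [[0.209, 0.978, -0.004], [0.978, -0.209, 0.003], [0.002, -0.004, -1.0]]
force: [1.0, -0.7, -2.4]
opening: 0.135
```

>>> send_rows(
  moves=[
    [[0,0,0,4,0.17,0,-1],[0,0,0,4,0.17,0,-1],[0,0,0,2.3,0.1,0,-1],[0,0,-4,0,0,0,-1],[0,0,-8,0,0,0,-1]],
  ],
)

```text
time_s: 9.7
position: [0.5732, -0.0877, 0.2739]
tcp_rot: [[-0.006, 1.0, -0.004], [1.0, 0.006, 0.002], [0.002, -0.004, -1.0]]
force: [0.8, -0.3, -2.7]
opening: 0.139
```

>>> send_rows(
  moves=[
    [[0,0,-8,0,0,0,-1],[0,0,-8,0,0,0,-1],[0,0,-8,0,0,0,-1],[0,0,-8,0,0,0,-1],[0,0,-8,0,0,0,-1]],
  ],
)

```text
time_s: 10.2
position: [0.573, -0.089, 0.2738]
tcp_rot: [[-0.646, 0.763, -0.005], [0.763, 0.646, 0.002], [0.005, -0.002, -1.0]]
force: [0.1, 0.4, -2.8]
opening: 0.137
```

>>> send_rows(
  moves=[
    [[0,0,-8,0,0,0,-1],[0,0,-8,0,0,0,-1],[0,0,-8,0,0,0,-1],[0,0,-8,0,0,0,-1],[0,0,-8,0,0,0,-1]],
  ],
)

```text
time_s: 10.7
position: [0.5729, -0.089, 0.2738]
tcp_rot: [[-0.986, 0.169, -0.005], [0.169, 0.986, 0.002], [0.005, 0.002, -1.0]]
force: [0.5, 0.4, -3.1]
opening: 0.133
```

>>> send_rows(
  moves=[
    [[0,0,-8,0,0,0,-1],[0,0,-8,0,0,0,-1],[0,0,-8,0,0,0,-1],[0,0,-8,0,0,0,-1],[0,0,-8,0,0,0,-1]],
  ],
)

```text
time_s: 11.2
position: [0.573, -0.089, 0.2738]
tcp_rot: [[-0.864, -0.504, -0.005], [-0.504, 0.864, 0.002], [0.003, 0.004, -1.0]]
force: [-0.1, 0.4, -1.8]
opening: 0.136
```

>>> send_rows(
  moves=[
    [[0,0,-8,0,0,0,-1],[0,0,-8,0,0,0,-1],[0,0,-2,0,0,0,-1],[0,0,0,0,0,0,-1],[0,0,0,0,0,0,-1]],
  ],
)

```text
time_s: 11.7
position: [0.5737, -0.0897, 0.2747]
tcp_rot: [[-0.67, -0.742, -0.003], [-0.742, 0.67, 0.001], [0.001, 0.003, -1.0]]
force: [-0.1, -0.1, -2.1]
opening: 0.134
```

Run:
```python
from h import *
to([.5746,-.0914,.20]); m=camera_model("wrist"); b=capture("wrist")
for t in("cartridge_rib","head_mouth","cartridge_pin"):
    print(t,[(x["location"],round(x["p"],2)) for x in spot_in("wrist",t)][:4])
s=capture("scene"); c=cv2.resize(s[170:330,215:385],None,fx=2.5,fy=2.5)
cv2.imwrite("pics/f.png",np.hstack([c,cv2.resize(b,(533,400))[:,100:475]]))
```

```text
t 11.70 pos [ 0.5737 -0.0897  0.2747] yaw -132.1 tilt [-0.0029  0.0014] J [ -19.9   23.6   84.9    0.    71.6 -157.8] F [-0.1 -0.1 -2.1] M [ 0.11  0.03 -0.03] op 0.134
shift cm [ 0.06 -0.21  7.47]
cartridge_rib [([0.5621, -0.1028, 0.2651], 0.85)]
head_mouth [([0.562, -0.106, 0.082], 0.85), ([0.3493, 0.0555, 0.0635], 0.82)]
cartridge_pin [([0.5552, -0.1048, 0.2687], 0.68)]
```

View pics/f.png

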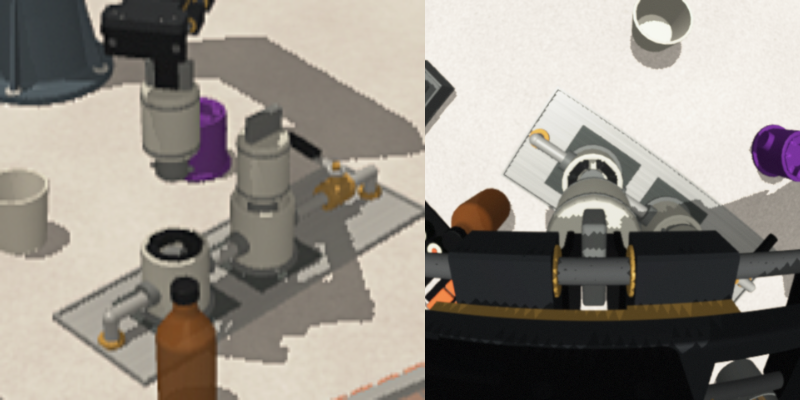

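>>> send_rows(
  moves=[
    [[0,0,0,0.06,-0.21,2,-1],[0,0,0,0,0,3,-1],[0,0,0,0,0,2.5,-1],[0,0,0,0,0,0,-1],[0,0,0,0,0,0,-1]],
  ],
)

```text
time_s: 12.45
position: [0.5761, -0.0928, 0.2012]
tcp_rot: [[-0.67, -0.742, -0.0], [-0.742, 0.67, 0.0], [0.0, 0.0, -1.0]]
force: [1.2, 0.2, -2.6]
opening: 0.134
```

>>> send_rows(
  moves=[
    [[0,0,0,0,0,0.2,-1],[0,0,0,0,0,0.2,-1],[0,0,0,0,0,0.1,-1],[0,0,0,0,0,0,-1],[0,0,0,0,0,0,-1]],
  ],
)

```text
time_s: 12.95
position: [0.576, -0.0927, 0.1964]
tcp_rot: [[-0.67, -0.742, 0.0], [-0.742, 0.67, -0.0], [-0.0, -0.0, -1.0]]
force: [-0.4, 0.3, -2.3]
opening: 0.137
```

Run:
```python
from h import *
st()
```

```text
t 12.95 pos [ 0.576  -0.0927  0.1964] yaw -132.1 tilt [ 0.0005 -0.0002] J [ -20.1   28.8   89.8   -0.    61.4 -158. ] F [-0.4  0.3 -2.3] M [0.12 0.06 0.02] op 0.137
```

>>> send_rows(
  moves=[
    [[0,0,0,0,0.19,0.2,-1],[0,0,0,0,0,0.2,-1],[0,0,0,0,0,0.2,-1],[0,0,0,0,0,0,-1],[0,0,0,0,0,0,-1]],
  ],
)

```text
time_s: 13.45
position: [0.5745, -0.0914, 0.1899]
tcp_rot: [[-0.67, -0.742, -0.0], [-0.742, 0.67, 0.0], [0.0, 0.0, -1.0]]
force: [0.5, -0.8, -2.3]
opening: 0.137
```

>>> send_rows(
  moves=[
    [[0,0,0,0,0,0.1,-1],[0,0,0,0,0,0.1,-1],[0,0,0,0,0,0.1,-1],[0,0,0,0,0,0,-1],[0,0,0,0,0,0,-1]],
  ],
)

```text
time_s: 13.95
position: [0.5745, -0.0914, 0.187]
tcp_rot: [[-0.67, -0.742, -0.0], [-0.742, 0.67, 0.0], [0.0, 0.0, -1.0]]
force: [-0.0, -0.7, -2.1]
opening: 0.132
```

>>> send_rows(
  moves=[
    [[0,0,0,0,0,0.1,-1],[0,0,0,0,0,0.1,-1],[0,0,0,0,0,0.1,-1],[0,0,0,0,0,0,-1],[0,0,0,0,0,0,-1]],
  ],
)

```text
time_s: 14.45
position: [0.5745, -0.0914, 0.184]
tcp_rot: [[-0.67, -0.742, -0.0], [-0.742, 0.67, 0.0], [0.0, 0.0, -1.0]]
force: [-0.5, 0.7, -2.9]
opening: 0.132
```

Run:
```python
from h import *
st()
```

```text
t 14.45 pos [ 0.5745 -0.0914  0.184 ] yaw -132.1 tilt [-0.0001  0.    ] J [ -20.    29.6   90.7   -0.    59.7 -158. ] F [-0.5  0.7 -2.9] M [0.05 0.03 0.03] op 0.132
```

>>> send_rows(
  moves=[
    [[0,0,0,0,0,0.1,-1],[0,0,0,0,0,0.1,-1],[0,0,0,0,0,0,-1],[0,0,0,0,0,0,-1],[0,0,0,0,0,0,-1]],
  ],
)

```text
time_s: 14.95
position: [0.5745, -0.0914, 0.1821]
tcp_rot: [[-0.67, -0.742, 0.0], [-0.742, 0.67, -0.0], [0.0, -0.0, -1.0]]
force: [-0.3, -0.2, -2.8]
opening: 0.138
```

>>> send_rows(
  moves=[
    [[0,0,0,0,0,0.1,-1],[0,0,0,0,0,0,-1],[0,0,0,0,0,0,-1],[0,0,0,0,0,0,-1],[0,0,0,0,0,0,-1]],
  ],
)

```text
time_s: 15.45
position: [0.5745, -0.0914, 0.1811]
tcp_rot: [[-0.67, -0.742, 0.0], [-0.742, 0.67, -0.0], [-0.0, -0.0, -1.0]]
force: [-0.3, -0.2, -2.2]
opening: 0.134
```

Run:
```python
from h import *
st()
```

```text
t 15.45 pos [ 0.5745 -0.0914  0.1811] yaw -132.1 tilt [ 0. -0.] J [ -20.    29.8   90.9    0.    59.3 -158. ] F [-0.3 -0.2 -2.2] M [ 0.14  0.04 -0.02] op 0.134
```

>>> send_rows(
  moves=[
    [[0,0,0,0,0,0.1,-1],[0,0,0,0,0,0,-1],[0,0,0,0,0,0,-1],[0,0,0,0,0,0,-1],[0,0,0,0,0,0,-1]],
  ],
)

```text
time_s: 15.95
position: [0.5745, -0.0914, 0.1801]
tcp_rot: [[-0.67, -0.742, 0.0], [-0.742, 0.67, -0.0], [0.0, -0.0, -1.0]]
force: [0.5, -0.3, -2.7]
opening: 0.132
```

>>> send_rows(
  moves=[
    [[0,0,0,0,0,0.1,-1],[0,0,0,0,0,0,-1],[0,0,0,0,0,0,-1],[0,0,0,0,0,0,-1],[0,0,0,0,0,0,-1]],
  ],
)

```text
time_s: 16.45
position: [0.5745, -0.0914, 0.1791]
tcp_rot: [[-0.67, -0.742, 0.0], [-0.742, 0.67, 0.0], [-0.0, -0.0, -1.0]]
force: [-0.1, -0.4, -2.6]
opening: 0.138
```

Run:
```python
from h import *
st()
```

```text
t 16.45 pos [ 0.5745 -0.0914  0.1791] yaw -132.1 tilt [0. 0.] J [ -20.    30.    91.     0.    59.1 -158. ] F [-0.1 -0.4 -2.6] M [0.02 0.07 0.02] op 0.138
```

>>> send_rows(
  moves=[
    [[0,0,0,0,0,0.1,-1],[0,0,0,0,0,0.1,-1],[0,0,0,0,0,0,-1],[0,0,0,0,0,0,-1],[0,0,0,0,0,0,-1]],
  ],
)

```text
time_s: 16.95
position: [0.5745, -0.0914, 0.1771]
tcp_rot: [[-0.67, -0.742, 0.0], [-0.742, 0.67, -0.0], [0.0, -0.0, -1.0]]
force: [0.6, -0.5, -2.5]
opening: 0.133
```

>>> send_rows(
  moves=[
    [[0,0,0,0,0,0.1,-1],[0,0,0,0,0,0.1,-1],[0,0,0,0,0,0,-1],[0,0,0,0,0,0,-1],[0,0,0,0,0,0,-1]],
  ],
)

```text
time_s: 17.45
position: [0.5745, -0.0914, 0.175]
tcp_rot: [[-0.67, -0.742, 0.0], [-0.742, 0.67, -0.0], [-0.0, -0.0, -1.0]]
force: [0.2, 0.4, -2.1]
opening: 0.136
```

Run:
```python
from h import *
st()
```

```text
t 17.45 pos [ 0.5745 -0.0914  0.175 ] yaw -132.1 tilt [ 0. -0.] J [ -20.    30.3   91.2    0.    58.6 -158. ] F [ 0.2  0.4 -2.1] M [ 0.04  0.09 -0.05] op 0.136
```

>>> send_rows(
  moves=[
    [[0,0,0,0,0,0.1,-1],[0,0,0,0,0,0.1,-1],[0,0,0,0,0,0,-1],[0,0,0,0,0,0,-1],[0,0,0,0,0,0,-1]],
  ],
)

```text
time_s: 17.95
position: [0.5747, -0.0915, 0.1734]
tcp_rot: [[-0.67, -0.742, 0.001], [-0.742, 0.67, -0.0], [-0.0, -0.001, -1.0]]
force: [-2.0, 0.9, 3.3]
opening: 0.139
```

>>> send_rows(
  moves=[
    [[0,0,0,0,0,0.1,-1],[0,0,0,0,0,0.1,-1],[0,0,0,0,0,0,-1],[0,0,0,0,0,0,-1],[0,0,0,0,0,0,-1]],
  ],
)

```text
time_s: 18.45
position: [0.5746, -0.0915, 0.1712]
tcp_rot: [[-0.67, -0.742, 0.0], [-0.742, 0.67, -0.0], [-0.0, -0.0, -1.0]]
force: [-0.8, 0.7, 5.2]
opening: 0.136
```

Run:
```python
from h import *
st()
```

```text
t 18.45 pos [ 0.5746 -0.0915  0.1712] yaw -132.1 tilt [ 0.0004 -0.0002] J [ -20.    30.6   91.4   -0.    58.1 -158. ] F [-0.8  0.7  5.2] M [0.22 0.35 0.  ] op 0.136
```

>>> send_rows(
  moves=[
    [[0,0,0,0,0,0.2,-1],[0,0,0,0,0,0.2,-1],[0,0,0,0,0,0.2,-1],[0,0,0,0,0,0,-1],[0,0,0,0,0,0,-1]],
  ],
)

```text
time_s: 18.95
position: [0.5748, -0.0915, 0.1658]
tcp_rot: [[-0.67, -0.742, 0.001], [-0.742, 0.67, -0.0], [-0.0, -0.001, -1.0]]
force: [-1.9, 0.6, 8.4]
opening: 0.134
```

>>> send_rows(
  moves=[
    [[0,0,0,0,0,0.2,-1],[0,0,0,0,0,0.2,-1],[0,0,0,0,0,0.1,-1],[0,0,0,0,0,0,-1],[0,0,0,0,0,0,-1]],
  ],
)

```text
time_s: 19.45
position: [0.5749, -0.0915, 0.1614]
tcp_rot: [[-0.67, -0.742, 0.001], [-0.742, 0.67, -0.0], [-0.0, -0.001, -1.0]]
force: [-2.1, 0.5, 12.1]
opening: 0.136
```

Run:
```python
from h import *
st()
```

```text
t 19.45 pos [ 0.5749 -0.0915  0.1614] yaw -132.1 tilt [ 0.0012 -0.0005] J [ -20.    31.3   91.8   -0.    56.8 -158. ] F [-2.1  0.5 12.1] M [ 0.3   0.69 -0.  ] op 0.136
```

>>> send_rows(
  moves=[
    [[0,0,4,0,0,0.05,-1],[0,0,5,0,0,0,-1],[0,0,5,0,0,0,-1],[0,0,5,0,0,0,-1],[0,0,3,0,0,0,-1]],
  ],
)

```text
time_s: 19.95
position: [0.5757, -0.0916, 0.1613]
tcp_rot: [[-0.901, -0.435, 0.003], [-0.435, 0.901, -0.001], [-0.002, -0.002, -1.0]]
force: [-1.1, 0.4, 11.6]
opening: 0.136
```

Run:
```python
from h import *
st()
```

```text
t 19.95 pos [ 0.5757 -0.0916  0.1613] yaw -154.2 tilt [ 0.0032 -0.0009] J [ -20.    31.3   91.8    0.    56.7 -135.8] F [-1.1  0.4 11.6] M [0.34 0.32 0.1 ] op 0.136
```

>>> send_rows(
  moves=[
    [[0,0,5,0,0,0,-1],[0,0,6,0,0,0,-1],[0,0,6,0,0,0,-1],[0,0,6,0,0,0,-1],[0,0,3,0,0,0,-1]],
  ],
)

```text
time_s: 20.45
position: [0.576, -0.0917, 0.1613]
tcp_rot: [[-1.0, 0.004, 0.004], [0.004, 1.0, -0.001], [-0.004, -0.001, -1.0]]
force: [-0.7, 2.1, 12.3]
opening: 0.134
```

Run:
```python
from h import *
st()
```

```text
t 20.45 pos [ 0.576  -0.0917  0.1613] yaw 179.8 tilt [ 0.0038 -0.0009] J [ -20.    31.3   91.8    0.    56.6 -109.8] F [-0.7  2.1 12.3] M [0.32 0.31 0.03] op 0.134
```

>>> send_rows(
  moves=[
    [[0,0,5,0,0,0,-1],[0,0,6,0,0,0,-1],[0,0,6,0,0,0,-1],[0,0,5,0,0,0,-1],[0,0,3,0,0,0,-1]],
  ],
)

```text
time_s: 20.95
position: [0.576, -0.0917, 0.1614]
tcp_rot: [[-0.905, 0.426, 0.004], [0.426, 0.905, -0.001], [-0.004, 0.001, -1.0]]
force: [-1.2, 0.8, 11.2]
opening: 0.137
```

Run:
```python
from h import *
st()
```

```text
t 20.95 pos [ 0.576  -0.0917  0.1614] yaw 154.8 tilt [ 0.004  -0.0011] J [-20.   31.3  91.8   0.   56.6 -84.8] F [-1.2  0.8 11.2] M [0.25 0.24 0.03] op 0.137
```

>>> send_rows(
  moves=[
    [[0,0,4,0,0,0,-1],[0,0,5,0,0,0,-1],[0,0,4,0,0,0,-1],[0,0,2,0,0,0,-1],[0,0,0,0,0,0,-1]],
  ],
)

```text
time_s: 21.45
position: [0.5761, -0.0918, 0.1614]
tcp_rot: [[-0.765, 0.644, 0.004], [0.644, 0.765, -0.001], [-0.004, 0.002, -1.0]]
force: [-1.2, 0.2, 11.5]
opening: 0.136
```

Run:
```python
from h import *
st()
```

```text
t 21.45 pos [ 0.5761 -0.0918  0.1614] yaw 139.9 tilt [ 0.004  -0.0011] J [-20.   31.3  91.8   0.   56.6 -69.9] F [-1.2  0.2 11.5] M [ 0.25  0.25 -0.01] op 0.136
```

>>> send_rows(
  moves=[
    [[0,0,1.5,0,0,0,-1],[0,0,1.5,0,0,0,-1],[0,0,0,0,0,0,-1],[0,0,0,0,0,0,-1],[0,0,0,0,0,0,-1]],
  ],
)

```text
time_s: 21.95
position: [0.5761, -0.0917, 0.1614]
tcp_rot: [[-0.73, 0.683, 0.004], [0.683, 0.73, -0.001], [-0.004, 0.002, -1.0]]
force: [-1.2, 1.9, 11.8]
opening: 0.136
```

Run:
```python
from h import *
st()
```

```text
t 21.95 pos [ 0.5761 -0.0917  0.1614] yaw 136.9 tilt [ 0.004  -0.0011] J [-20.   31.3  91.8   0.   56.6 -67. ] F [-1.2  1.9 11.8] M [0.2  0.31 0.01] op 0.136
```

>>> send_rows(
  moves=[
    [[0,0,1.5,0,0,0,-1],[0,0,1.5,0,0,0,-1],[0,0,0,0,0,0,-1],[0,0,0,0,0,0,-1],[0,0,0,0,0,0,-1]],
  ],
)

```text
time_s: 22.45
position: [0.5761, -0.0918, 0.1614]
tcp_rot: [[-0.694, 0.72, 0.004], [0.72, 0.694, -0.001], [-0.004, 0.002, -1.0]]
force: [-1.2, 0.8, 11.3]
opening: 0.136
```

Run:
```python
from h import *
st()
```

```text
t 22.45 pos [ 0.5761 -0.0918  0.1614] yaw 133.9 tilt [ 0.0041 -0.0011] J [-20.   31.3  91.8   0.   56.6 -64. ] F [-1.2  0.8 11.3] M [0.23 0.3  0.06] op 0.136
```

>>> send_rows(
  moves=[
    [[0,0,1,0,0,0,-1],[0,0,1,0,0,0,-1],[0,0,0,0,0,0,-1],[0,0,0,0,0,0,-1],[0,0,0,0,0,0,-1]],
  ],
)

```text
time_s: 22.95
position: [0.5761, -0.0918, 0.1614]
tcp_rot: [[-0.669, 0.743, 0.004], [0.743, 0.669, -0.001], [-0.004, 0.002, -1.0]]
force: [-1.7, 1.4, 11.9]
opening: 0.135
```

Run:
```python
from h import *
st()
```

```text
t 22.95 pos [ 0.5761 -0.0918  0.1614] yaw 132.0 tilt [ 0.004  -0.0014] J [-20.   31.3  91.8   0.   56.6 -62. ] F [-1.7  1.4 11.9] M [0.2  0.24 0.19] op 0.135
```

>>> send_rows(
  moves=[
    [[0,0,0.6,0,0,0,-1],[0,0,0,0,0,0,-1],[0,0,0,0,0,-0.15,-1],[0,0,0,0,0,-0.15,-1],[0,0,0,0,0,0,-1]],
  ],
)

```text
time_s: 23.45
position: [0.5759, -0.0918, 0.1635]
tcp_rot: [[-0.661, 0.751, 0.003], [0.751, 0.661, -0.001], [-0.003, 0.002, -1.0]]
force: [0.4, 1.0, 7.5]
opening: 0.136
```

Run:
```python
from h import *
st()
```

```text
t 23.45 pos [ 0.5759 -0.0918  0.1635] yaw 131.4 tilt [ 0.0033 -0.0011] J [-20.   31.2  91.7   0.   56.9 -61.4] F [0.4 1.  7.5] M [ 0.12 -0.09  0.3 ] op 0.136
```

>>> send_rows(
  moves=[
    [[0,0,0,0,0,-0.1,-1],[0,0,0,0,0,-0.1,-1],[0,0,0,0,0,0,-1],[0,0,0,0,0,0,-1],[0,0,0,0,0,0,-1]],
  ],
)

```text
time_s: 23.95
position: [0.5756, -0.0918, 0.1651]
tcp_rot: [[-0.66, 0.751, 0.003], [0.751, 0.66, -0.001], [-0.002, 0.001, -1.0]]
force: [1.7, -0.5, 6.2]
opening: 0.135
```

Run:
```python
from h import *
st()
```

```text
t 23.95 pos [ 0.5756 -0.0918  0.1651] yaw 131.3 tilt [ 0.0026 -0.0008] J [-20.   31.   91.6   0.   57.2 -61.4] F [ 1.7 -0.5  6.2] M [ 0.07 -0.48  0.28] op 0.135
```

>>> send_rows(
  moves=[
    [[0,0,0,0,0,-0.1,-1],[0,0,0,0,0,0,-1],[0,0,0,0,0,0,-1],[0,0,0,0,0,0,-1],[0,0,0,0,0,0,-1]],
  ],
)

```text
time_s: 24.45
position: [0.5755, -0.0917, 0.166]
tcp_rot: [[-0.66, 0.751, 0.002], [0.751, 0.66, -0.001], [-0.002, 0.001, -1.0]]
force: [2.4, -0.1, 5.3]
opening: 0.137
```

Run:
```python
from h import *
st()
```

```text
t 24.45 pos [ 0.5755 -0.0917  0.166 ] yaw 131.3 tilt [ 0.0023 -0.0007] J [-20.   31.   91.6   0.   57.3 -61.4] F [ 2.4 -0.1  5.3] M [ 0.01 -0.78  0.3 ] op 0.137
```

>>> send_rows(
  moves=[
    [[0,0,-1,0,0,0,-1],[0,0,-0.5,0,0,0,-1],[0,0,0,0,0,0,-1],[0,0,0,0,0,0,-1],[0,0,0,0,0,0,-1]],
  ],
)

```text
time_s: 24.95
position: [0.5754, -0.0917, 0.1661]
tcp_rot: [[-0.679, 0.734, 0.002], [0.734, 0.679, -0.0], [-0.002, 0.001, -1.0]]
force: [3.3, 0.2, 5.3]
opening: 0.136
```

Run:
```python
from h import *
st()
```

```text
t 24.95 pos [ 0.5754 -0.0917  0.1661] yaw 132.7 tilt [ 0.0023 -0.0003] J [-20.1  31.   91.6   0.   57.3 -62.8] F [3.3 0.2 5.3] M [ 0.06 -0.69  0.09] op 0.136
```

>>> send_rows(
  moves=[
    [[0,0,0,0,0,0,-0.2],[0,0,0,0,0,0,-0.2],[0,0,0,0,0,0,-0.2],[0,0,0,0,0,0,-0.2],[0,0,0,0,0,0,-0.2]],
  ],
)

```text
time_s: 25.45
position: [0.5739, -0.0912, 0.1651]
tcp_rot: [[-0.68, 0.734, -0.002], [0.734, 0.68, 0.0], [0.001, -0.001, -1.0]]
force: [0.4, -0.9, -1.0]
opening: 0.388
```

>>> send_rows(
  moves=[
    [[0,0,0,0,0,-1,-0.2],[0,0,0,0,0,-3,-0.2],[0,0,0,0,0,-4,0],[0,0,0,0,0,-4,0],[0,0,0,0,0,0,0]],
  ],
)

```text
time_s: 25.95
position: [0.5781, -0.0926, 0.2928]
tcp_rot: [[-0.68, 0.733, 0.013], [0.733, 0.68, -0.005], [-0.012, 0.006, -1.0]]
force: [0.7, -0.8, 0.7]
opening: 0.489
```

Run:
```python
from h import *
st(); m=camera_model("wrist"); b=capture("wrist")
for t in("cartridge_rib","cartridge","valve_tip","fitted_head"):
    print(t,[(x["location"],round(x["p"],2)) for x in spot_in("wrist",t)][:4])
s=capture("scene"); cv2.imwrite("pics/g_wr.png",b); np.save("g.npy",m["pose"])
for t in("cartridge_rib","cartridge","valve_tip","valve_pivot","fitted_head"):
    print(t,[(x["location"],round(x["p"],2)) for x in spot_in("scene",t)][:4])
c=cv2.resize(s[180:310,235:385],None,fx=2.6,fy=3.07)[:400]
c=cv2.resize(s[190:310,240:380],None,fx=2.8,fy=2.8)
A=cv2.resize(b,(533,400))[:336,60:460]
cv2.imwrite("pics/g.png",np.hstack([c,A]))
```

```text
t 25.95 pos [ 0.5781 -0.0926  0.2928] yaw 132.8 tilt [ 0.0132 -0.0048] J [-20.   22.6  83.6   0.   73.  -62.9] F [ 0.7 -0.8  0.7] M [-0.11 -0.   -0.06] op 0.489
cartridge_rib [([0.4741, -0.4343, 0.0728], 0.72), ([0.5683, -0.0857, 0.1562], 0.68)]
cartridge [([0.5715, -0.0861, 0.1609], 0.94), ([0.4687, -0.4334, 0.0781], 0.71)]
valve_tip [([0.516, 0.1497, 0.067], 0.64)]
fitted_head [([0.5431, 0.0222, 0.1629], 0.92), ([0.7051, -0.1557, 0.1069], 0.33)]
cartridge_rib [([0.4821, -0.4657, 0.083], 0.9), ([0.5975, -0.1029, 0.146], 0.79)]
cartridge [([0.5924, -0.103, 0.1471], 0.9), ([0.4847, -0.4623, 0.083], 0.71), ([0.7423, -0.1677, 0.0761], 0.54)]
valve_tip [([0.4811, 0.1438, 0.0684], 0.45)]
valve_pivot [([0.5615, 0.0244, 0.0032], 0.74)]
fitted_head [([0.5667, 0.0276, 0.0827], 0.98)]
```

View pics/g.png

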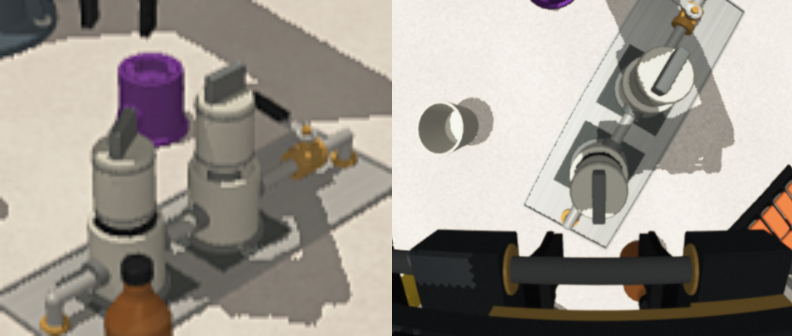

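>>> send_rows(
  moves=[
    [[0,0,7.5,0,0,0,-1],[0,0,7.5,0,0,0,-1],[0,0,7.5,0,0,0,-1],[0,0,7.5,0,0,0,-1],[0,0,0,0,0,0,-1]],
  ],
)

```text
time_s: 27.0
position: [0.5744, -0.0914, 0.2853]
tcp_rot: [[-0.222, 0.975, -0.001], [0.975, 0.222, 0.0], [0.0, -0.0, -1.0]]
force: [-0.8, 0.1, -0.6]
opening: 0.133
```

>>> send_rows(
  moves=[
    [[0,0,0,3.9,-0.86,0,-1],[0,0,0,3.9,-0.86,0,-1],[0,0,0,3.9,-0.86,0,-1],[0,0,0,3.9,-0.86,0,-1],[0,0,0,3.9,-0.86,0,-1]],
  ],
)

```text
time_s: 27.5
position: [0.4885, 0.0904, 0.2855]
tcp_rot: [[-0.224, 0.974, 0.0], [0.974, 0.224, 0.0], [0.0, 0.0, -1.0]]
force: [-0.0, 0.6, -0.2]
opening: 0.001
```

>>> send_rows(
  moves=[
    [[0,0,0,0,0,2,-1],[0,0,0,0,0,2,-1],[0,0,0,0,0,0,-1],[0,0,0,0,0,0,-1],[0,0,0,0,0,0,-1]],
  ],
)

```text
time_s: 28.0
position: [0.4902, 0.0889, 0.2464]
tcp_rot: [[-0.222, 0.975, 0.002], [0.975, 0.222, -0.0], [-0.0, 0.002, -1.0]]
force: [0.2, 0.3, -0.8]
opening: 0.005
```

Run:
```python
from h import *
st(); m=camera_model("wrist"); b=capture("wrist"); print(m["pose"][:3,3])
for t in("valve_tip","valve_pivot"):
    print(t,[(x["location"],round(x["p"],2)) for x in spot_in("wrist",t)][:4])
cv2.imwrite("pics/h_wr.png",b)
A=plane(b,m,.49,.13,.07,400,480,.0004)
s=capture("scene"); c=cv2.resize(s[195:300,265:345],None,fx=4.57,fy=4.57,interpolation=cv2.INTER_CUBIC)
m=camera_model("scene");P=m["pose"];K=m["camera_matrix"]
def pr(w):
    q=P[:3,:3].T@(np.array(w)-P[:3,3]); return ((K[0,0]*q[0]/-q[2]+K[0,2]-265+.5)*4.57,(K[1,1]*q[1]/q[2]+K[1,2]-195+.5)*4.57)
ty=np.array([-.219,.976]); h=np.array([.5746,-.0914]); f=h+.13*ty; t=.003
a=np.radians(131.5); r=np.array([np.cos(a),np.sin(a)])
for o,col in((.057,(0,255,0)),(.066,(0,0,255))):
  for ctr,d in((h,r),(f,ty)):
    for z in (o+.1315+t,):
        p=[tuple(int(v) for v in pr([*(ctr+k*.023*d),z])) for k in(-1,1)]; cv2.line(c,*p,col,1)
    th=np.linspace(0,6.3,40)
    cv2.polylines(c,[np.array([pr([ctr[0]+.029*np.cos(k),ctr[1]+.029*np.sin(k),o+.1015+t]) for k in th],np.int32)],False,col,1)
c=cv2.copyMakeBorder(c,0,0,0,0,0)
cv2.imwrite("pics/h.png",np.hstack([c[:480],A[:c[:480].shape[0]]]))
```

```text
t 28.00 pos [0.4902 0.0889 0.2464] yaw 102.8 tilt [ 0.0018 -0.0001] J [ -2.6  18.6  98.4   0.   62.9 -15.4] F [ 0.2  0.3 -0.8] M [-0.08  0.02 -0.03] op 0.005
[0.47493647 0.15588961 0.40877822]
valve_tip []
valve_pivot [([0.5095, 0.1432, 0.004], 0.62)]
```

View pics/h.png

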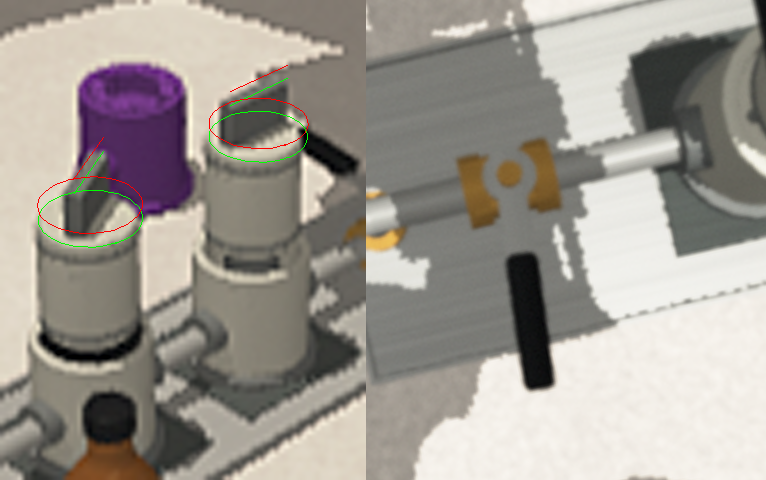

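>>> send_rows(
  moves=[
    [[0,0,0,1.6,-1.1,0,-1],[0,0,0,1.5,-1.1,0,-1],[0,0,0,0,0,3,-1],[0,0,0,0,0,4,-1],[0,0,0,0,0,4,-1]],
  ],
)

```text
time_s: 28.7
position: [0.46, 0.1158, 0.1355]
tcp_rot: [[-0.223, 0.975, 0.002], [0.975, 0.223, 0.0], [-0.0, 0.002, -1.0]]
force: [0.7, 0.8, 0.0]
opening: 0.004
```

>>> send_rows(
  moves=[
    [[0,0,0,0,0,4,-1],[0,0,0,0,0,3,-1],[0,0,0,0,0,1.1,-1],[0,0,0,0,0,0,-1],[0,0,0,0,0,0,-1]],
  ],
)

```text
time_s: 29.2
position: [0.4613, 0.115, 0.0555]
tcp_rot: [[-0.222, 0.975, 0.001], [0.975, 0.222, 0.0], [-0.0, 0.001, -1.0]]
force: [-0.0, 1.5, 0.1]
opening: 0.008
```

>>> send_rows(
  moves=[
    [[0,0,0,0.3,0,0,-1],[0,0,0,0.3,0,0,-1],[0,0,0,0.3,0,0,-1],[0,0,0,0.3,0,0,-1],[0,0,0,0,0,0,-1]],
  ],
)

```text
time_s: 29.7
position: [0.4583, 0.1266, 0.0549]
tcp_rot: [[-0.222, 0.975, 0.001], [0.975, 0.222, 0.0], [-0.0, 0.001, -1.0]]
force: [-0.4, 0.4, 0.2]
opening: 0.009
```

Run:
```python
from h import *
st()
```

```text
t 29.70 pos [0.4583 0.1266 0.0549] yaw 102.9 tilt [0.0005 0.    ] J [  1.9  35.8 111.1   0.   33.  -10.9] F [-0.4  0.4  0.2] M [-0.07  0.01 -0.04] op 0.009
```

>>> send_rows(
  moves=[
    [[0,0,4,0.45,-0.06,0,-1],[0,0,6,0.67,-0.09,0,-1],[0,0,8,0.89,-0.12,0,-1],[0,0,8,0.89,-0.12,0,-1],[0,0,4,0.45,-0.06,0,-1]],
  ],
)

```text
time_s: 30.2
position: [0.4527, 0.1592, 0.0546]
tcp_rot: [[0.299, 0.954, -0.001], [0.954, -0.299, -0.001], [-0.001, -0.001, -1.0]]
force: [-1.2, -2.9, 1.4]
opening: 0.006
```

```bash
cat >> h.py <<'E'
def piv():
    s=st(); R=s["tcp_rot"]; print("pivot in tool (cm)",(R.T@(np.array([.517,.153,.07])-s["position"])*100).round(2))
E
python3 - <<'E'
from h import *
piv()
E
```

```text
t 30.20 pos [0.4527 0.1592 0.0546] yaw 72.6 tilt [-0.0011 -0.0008] J [ 6.000e+00  3.600e+01  1.104e+02 -1.000e-01  3.360e+01  2.350e+01] F [-1.2 -2.9  1.4] M [-0.56  0.15 -0.04] op 0.006
pivot in tool (cm) [ 1.33  6.32 -1.54]
```

>>> send_rows(
  moves=[
    [[0,0,6,0.67,-0.09,0,-1],[0,0,8,0.89,-0.12,0,-1],[0,0,8,0.89,-0.12,0,-1],[0,0,8,0.89,-0.12,0,-1],[0,0,4,0.45,-0.06,0,-1]],
  ],
)

```text
time_s: 30.7
position: [0.4666, 0.1939, 0.0544]
tcp_rot: [[0.781, 0.624, -0.003], [0.624, -0.781, -0.001], [-0.003, -0.001, -1.0]]
force: [-1.9, -2.3, 0.8]
opening: 0.009
```

Run:
```python
from h import *
piv()
```

```text
t 30.70 pos [0.4666 0.1939 0.0544] yaw 38.6 tilt [-0.0034 -0.0011] J [  9.9  37.1 106.7  -0.   36.4  61.3] F [-1.9 -2.3  0.8] M [-0.4   0.48 -0.03] op 0.009
pivot in tool (cm) [ 1.38  6.34 -1.58]
```

>>> send_rows(
  moves=[
    [[0,0,4,0.45,-0.06,0,-1],[0,0,5,0.56,-0.07,0,-1],[0,0,5,0.56,-0.07,0,-1],[0,0,2,0.22,-0.03,0,-1],[0,0,0,0,0,0,-1]],
  ],
)

```text
time_s: 31.2
position: [0.48, 0.2057, 0.0542]
tcp_rot: [[0.922, 0.388, -0.004], [0.388, -0.922, -0.0], [-0.003, -0.001, -1.0]]
force: [-3.1, 0.7, -0.2]
opening: 0.007
```

Run:
```python
from h import *
piv()
```

```text
t 31.20 pos [0.48   0.2057 0.0542] yaw 22.8 tilt [-0.0035 -0.0003] J [ 10.9  37.8 104.2   0.   38.1  78.1] F [-3.1  0.7 -0.2] M [ 0.07  0.58 -0.01] op 0.007
pivot in tool (cm) [ 1.36  6.29 -1.59]
```

Steps get smaller here as I feel for the stop.

>>> send_rows(
  moves=[
    [[0,0,3,0.34,-0.04,0,-1],[0,0,3,0.34,-0.04,0,-1],[0,0,0,0,0,0,-1],[0,0,0,0,0,0,-1],[0,0,0,0,0,0,-1]],
  ],
)

```text
time_s: 31.7
position: [0.4845, 0.2085, 0.054]
tcp_rot: [[0.957, 0.29, -0.006], [0.29, -0.957, -0.001], [-0.006, -0.001, -1.0]]
force: [-5.1, -0.2, 2.1]
opening: 0.006
```

>>> send_rows(
  moves=[
    [[0,0,1,0.11,0,0,-1],[0,0,1,0.11,0,0,-1],[0,0,0,0,0,0,-1],[0,0,0,0,0,0,-1],[0,0,0,0,0,0,-1]],
  ],
)

```text
time_s: 32.2
position: [0.4846, 0.209, 0.054]
tcp_rot: [[0.966, 0.256, -0.01], [0.256, -0.967, -0.001], [-0.01, -0.001, -1.0]]
force: [-7.5, 0.8, 3.3]
opening: 0.003
```

Run:
```python
from h import *
piv()
```

```text
t 32.20 pos [0.4846 0.209  0.054 ] yaw 14.9 tilt [-0.0103 -0.0015] J [ 11.2  38.2 103.2   0.   39.3  86.3] F [-7.5  0.8  3.3] M [ 0.03  1.41 -0.05] op 0.003
pivot in tool (cm) [ 1.68  6.24 -1.63]
```

>>> send_rows(
  moves=[
    [[0,0,0,-1,0,0,-1],[0,0,0,-2,0,0,-1],[0,0,0,0,0,-4,-1],[0,0,0,0,0,-4,-1],[0,0,0,0,0,-4,-1]],
  ],
)

```text
time_s: 32.7
position: [0.4613, 0.2015, 0.1758]
tcp_rot: [[0.967, 0.256, 0.002], [0.256, -0.967, -0.0], [0.002, 0.0, -1.0]]
force: [1.4, -0.1, 0.5]
opening: 0.007
```

>>> send_rows(
  moves=[
    [[0,0,0,0,0,-4,-1],[0,0,0,4,0,-4,-1],[0,0,0,4,0,0,-1],[0,0,0,0,0,0,-1],[0,0,0,0,0,0,-1]],
  ],
)

```text
time_s: 33.2
position: [0.534, 0.2208, 0.2496]
tcp_rot: [[0.967, 0.256, 0.0], [0.256, -0.967, -0.0], [0.0, 0.0, -1.0]]
force: [0.1, -0.3, -0.3]
opening: 0.006
```

Run:
```python
from h import *
st(); m=camera_model("wrist"); b=capture("wrist"); print(m["pose"][:3,3])
A=plane(b,m,.52,.17,.07,400,480,.0005)
s=capture("scene"); cv2.imwrite("pics/i.png",np.hstack([A,cv2.resize(s[170:330,225:385],None,fx=2.4,fy=3)[:480] if 0 else cv2.resize(s[180:340,240:373],(399,480),interpolation=cv2.INTER_CUBIC)]))
```

```text
t 33.20 pos [0.534  0.2208 0.2496] yaw 14.8 tilt [ 0.0004 -0.0002] J [11.4 24.8 87.2 -0.  67.9 86.6] F [ 0.1 -0.3 -0.3] M [-0.08  0.24  0.01] op 0.006
[0.60129408 0.23799262 0.41196931]
```

View pics/i.png

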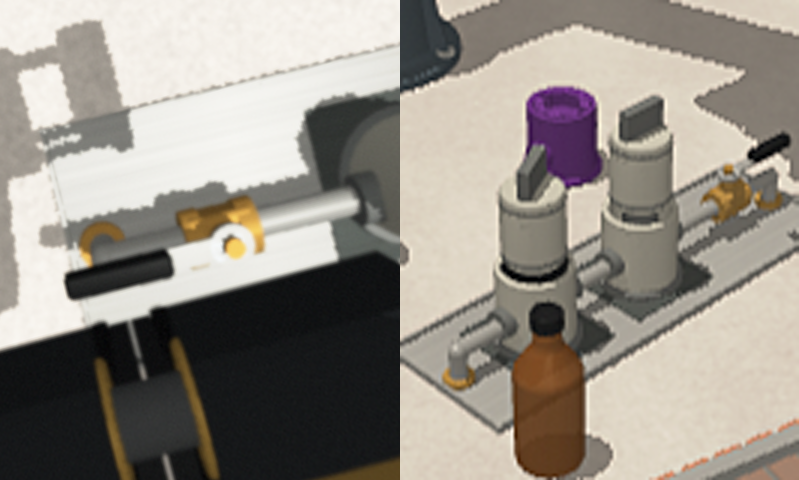

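```bash
python3 -c "
from h import *
st(); print(bot.hand_in())"
```

```text
t 33.30 pos [0.5322 0.2206 0.2489] yaw 14.8 tilt [-0.0024 -0.0006] J [11.4 24.8 87.4 -0.  67.9 86.6] F [-0.3 -0.1 -0.5] M [-0.08  0.19  0.01] op 0.006
the job is handed in; nothing more can be done
None
```

I fitted the white cartridge into the empty head, let the spring lock it and let go, then opened the inlet valve. I handed in at 33.3 s. No verdict comes back, so this rests on my own checks.

- **Insertion:** The wrist camera showed the ring's slots turned about 35° from the head's x axis. I lined the pin up with them, so it dropped straight in and I did not have to search by feel. It went about 14 mm into the spring, reading up to about 12 N.
- **Locking:** I turned it clockwise until the torque rose at about 96°. It peaked at 0.30 N m, slightly over the 0.25 N m you call ample. Other readings stayed far below the 60 N limit. Letting off, the tool rose about 4.7 mm, to the locked height.
- **Valve:** I pushed the lever only after letting the cartridge go, until it stopped, with the force reaching about 7.5 N. In the last picture the lever is parallel to the pipe to within about 1°.

**Weaker checks:**
- **Locked height:** It comes from the tool reading and from the scene picture, where the new cartridge sits level with the fitted one to about 1–2 mm. Both appear a few millimetres lower than my predicted overlay. I did not touch the rib top to confirm it.
- **Force at let-off:** The upward force was lower than the bare spring would give, and there was some side force and tilting moment until I opened the gripper. That fits the pin being held in the notch, but does not prove it.

The robot was clear of everything at hand-in, and nothing looked disturbed in the parts of the counter the last pictures showed.

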